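Line up bench containers by height on the row tray

TASK

Set the dropper bottle, the yellow jar, the black-capped vial and the red rubber stopper upright on the four round pads of the white tray, one well centred on each pad, in order of height: the tallest next to the ball-topped post, the shortest at the other end. Leave the small glass beaker standing where it is.

Things in the scene. Friction and masses are not known exactly. Their poses are not given: they have to be found in the camera images.
- dropper_bottle: Loose amber glass dropper bottle with a black teat, standing alone in the open part of the worktop (like bottles at the far back right of the bench are not meant), 106 mm tall: the straight round body is 33 mm across up to 65 mm, the collar and teat above are about 23 mm across. About 70 g. Origin: centre of its underside; z up.
- jar: Loose yellow plastic screw-lid jar standing upright, 61 mm across, 84 mm tall; hold it on the body, 30 to 55 mm up. About 170 g. Origin: centre of its underside; z up.
- vial: Loose glass sample vial with a black cap, 25 mm across, 50 mm tall. About 20 g. Origin: centre of its underside; z up.
- stopper: Loose red rubber stopper standing on its wide end, 32 mm across at the foot, a little narrower at the top, 26 mm tall. About 20 g. Origin: centre of its underside; z up.
- pad_a: Fixed round grey rubber pad, 70 mm across, 3 mm thick, with a small steel dot at its centre: number 1 of the row of four counted from the left end (+y end) of the white tray. Origin: centre of its underside, so the surface things stand on is 3 mm above the origin (9 mm above the worktop). z up, y along the row. Pads are 90 mm apart from centre to centre.
- pad_b: Fixed round grey rubber pad, 70 mm across, 3 mm thick, with a small steel dot at its centre: number 2 of the row of four counted from the left end (+y end) of the white tray. Origin: centre of its underside, so the surface things stand on is 3 mm above the origin (9 mm above the worktop). z up, y along the row. Pads are 90 mm apart from centre to centre.
- pad_c: Fixed round grey rubber pad, 70 mm across, 3 mm thick, with a small steel dot at its centre: number 3 of the row of four counted from the left end (+y end) of the white tray. Origin: centre of its underside, so the surface things stand on is 3 mm above the origin (9 mm above the worktop). z up, y along the row. Pads are 90 mm apart from centre to centre.
- pad_d: Fixed round grey rubber pad, 70 mm across, 3 mm thick, with a small steel dot at its centre: number 4 of the row of four counted from the left end (+y end) of the white tray. Origin: centre of its underside, so the surface things stand on is 3 mm above the origin (9 mm above the worktop). z up, y along the row. Pads are 90 mm apart from centre to centre.
- tall_post: Fixed thin steel post with a ball top, 71 mm tall, ball 21 mm across, at one end of the white tray (left or right, it varies), 54 mm beyond the centre of the last pad; its foot is 6 mm above the worktop. The other end of the tray has only a flat steel disc, 32 mm across and 9 mm high. Origin: centre of its foot. The white tray (84 mm by 410 mm, its top 6 mm above the worktop) has a lip along its far (+x) edge that reaches 10 mm above the worktop and 42 mm from the row's line.
- beaker: Bystander: small clear glass beaker with a spout, 46 to 51 mm across, 58 mm tall, standing on the worktop among or near the four things. It stays where it is. Origin: about the centre of its underside; z up.
Not all that is in view belongs to the job. Leave any turquoise look-alike of the vial alone. Leave any blue look-alike of the dropper_bottle alone.

How it is judged:
By the outcome, as a careful person would: the job done as asked, in the order asked, and still so for the second after the job is handed in, with the robot touching nothing.
It also fails if it takes over 122 s, if anything falls off the work surface, if the arm or the gripper's body presses on something with over 40 N, if the wrist force passes 120 N, or if a joint passes its speed limit or range.

ROBOT

A 7-joint arm with a two-finger parallel gripper is mounted at the origin on a cart in front of the work surface, level with it; the furniture and walls round the work are solid. World frame = base frame: x ahead of the robot, y to its left, z up, the work surface at z = 0. Lengths are in mm, angles in rad, forces in N, time in s.
With the tool pointing down it reaches from about 400 to 875 mm from the base axis. Payload 4.4 kg.
Tool frame: the origin (TCP) lies at the very end of the fingers, on their centre line; the grasp point (between the pads) lies 19 mm behind it; z points along the fingers, y is the line along which they close (so a half turn about z gives the same grasp; the last joint's range is limited). The gripper opens to 85 mm and grips with 20 to 120 N. Pads are 22 mm wide; open, the fingers measure 114 mm over their backs; the gripper's body (76 mm by 85 mm) begins 54 mm behind the grasp point. The pads swing forward as they close: fully open they stand 13 mm farther back than shut.
Start: joints at [1.262, 0.628, 0.038, 1.517, -0.027, 0.996, -0.02], TCP at [156.301, -630.942, 231.313] pointing down, gripper open.
Joint ranges: [-3.06, 3.06], [-0.37, 2.12], [-1.25, 1.32], [0.18, 2.47], [-1.1, 4.24], [0.23, 1.98], [-2.94, 2.94]. Speed limits (rad/s): [2.57, 2.57, 3.14, 3.14, 3.14, 3.14, 3.14].

INTERFACE

Orientations are given as [roll, pitch, yaw] about the fixed x, y, z axes, in that order (R = Rz(yaw) Ry(pitch) Rx(roll)).
In Python, from cell import read_state, get_image, camera_info, finish_job gives the robot as it stands.
- The arm moves only by the tool play_rows, never from a script. Its argument "deltas" is one flat list of numbers, 7 for each row, row after row: the shift along the tool's x, y, z in mm, then the turn, a rotation vector about the tool's x, y, z in rad, then the opening, from 0 (shut) to 1 (fully open). In form: [dx, dy, dz, ax, ay, az, grip, dx, dy, dz, ax, ay, az, grip, ...]. A call has 1 to 10 rows; each row is the pose to reach, as a shift and turn from the pose commanded when the call began, along the tool's axes at that moment; what a row does not reach only later rows make up. A row lasts 1/8 s, in which the tool goes at most 62.5 mm and 10.7 degrees, less where a joint would pass 70% of its speed; a pose out of reach is approached as far as the arm can. A call with a gripper value outside its range is refused whole. The fingers move at their own pace and stop on an object; the grip force is fixed at half the most. Time passes only in rows, so rows that repeat a pose let the fingers close. It gives the time, the measured TCP pose, the force, the opening and the grip force at its end, in the units of the state.
- read_state(): the state, without advancing time (a new reading comes with each control period).
- get_image(name): name is "scene" or "side" or "wrist"; returns the picture (384x512x3 uint8, red, green, blue); there is no depth.
- camera_info(name): a dict with "fx", "fy", "cx", "cy" (pixels), "T" (4x4, takes a point from camera to world coordinates). Camera axes: x right, y down, z forward; pixel columns grow to the right and rows downward; lengths in mm; the calibration is good to about 2 mm. A picture is of the moment at which its call begins: read the wrist's pose just before it. camera_info takes no time and is no camera call; for the wrist camera it gives the pose at the moment of the call.
- finish_job(): hands the job in; it is judged then, once.
The state is a dict: "clock": time; "qpos": joint angles; "qd": joint speeds; "tau": joint torques, N m; "eef_pos": TCP position; "tool_rot": TCP orientation; "force": force on the tool from outside, world axes, zero at the start; "torque": the same for the moment, N m; "width": finger opening in mm; "gripper_force": force on a finger pad.
Only numpy, scipy, OpenCV 4.12 (cv2) and the standard library are available. Lean on these libraries where they do the work, as an engineer would, in place of code of your own. Each camera call takes 0.05 s, during which the arm holds its last target. There are 200 camera calls.

## Working session

There is one attempt and no reset: what is moved stays moved. The work goes in short steps, Python scripts to look and compute and a tool call to move; the robot and the scene stay as the last step left them, time stands still between calls to the robot, and variables do not carry over. Pictures are saved under pics/ and viewed, at most 14 in all, crops included, and the job is handed in when it is done.

Besides the shell and the picture viewer there is one more tool, called after "Call:" by a JSON object that holds its "method" and its "body", one argument or row to a line. play_rows: Moves the arm, as the interface text tells. Its arguments: {"type":"object","properties":{"deltas":{"type":"array"}},"required":["deltas"]}

```bash
mkdir -p pics
cat > h.py <<'E'
import numpy as np, cv2
from cell import *
def snap(n,f):
    ci=camera_info(n); im=get_image(n); np.savez('pics/'+f+'.npz',im=im,T=np.array(ci['T']),k=[ci['fx'],ci['fy'],ci['cx'],ci['cy']])
    cv2.imwrite('pics/'+f+'.png',cv2.cvtColor(im,cv2.COLOR_RGB2BGR)); return im
def crop(f,out,u0,v0,u1,v1,s):
    im=cv2.imread('pics/'+f+'.png')[v0:v1,u0:u1]; cv2.imwrite('pics/'+out+'.png',cv2.resize(im,None,fx=s,fy=s,interpolation=cv2.INTER_CUBIC))
def ray(f,u,v,z):
    d=np.load('pics/'+f+'.npz'); fx,fy,cx,cy=d['k'];T=d['T']
    r=T[:3,:3]@[(u-cx)/fx,(v-cy)/fy,1]; return (T[:3,3]+r*(z-T[2,3])/r[2]).round(1)
def proj(f,p):
    d=np.load('pics/'+f+'.npz'); fx,fy,cx,cy=d['k'];T=d['T']
    c=T[:3,:3].T@(np.array(p,float)-T[:3,3]); return np.round([fx*c[0]/c[2]+cx,fy*c[1]/c[2]+cy],1)
E
python3 - <<'E'
from h import *
for n in("scene","side","wrist"):
    snap(n,n+"0"); T=np.array(camera_info(n)['T']);print(n,T.round(2).tolist())
s=read_state();print(s)
a=[cv2.imread(f'pics/{n}0.png') for n in("scene","side")]
cv2.imwrite('pics/m.png',cv2.resize(np.vstack(a),None,fx=.78,fy=.78))
E
```

```text
scene [[0.49, -0.64, 0.59, -370.66], [-0.87, -0.36, 0.34, -539.28], [-0.0, -0.68, -0.73, 1149.28], [0.0, 0.0, 0.0, 1.0]]
side [[0.54, -0.48, 0.69, -217.44], [-0.84, -0.3, 0.45, -537.99], [-0.01, -0.82, -0.57, 672.51], [0.0, 0.0, 0.0, 1.0]]
wrist [[0.24, -0.92, -0.3, 232.0], [-0.97, -0.23, -0.07, -612.15], [-0.0, 0.31, -0.95, 372.75], [0.0, 0.0, 0.0, 1.0]]
{'clock': 0.15, 'qpos': array([ 1.26219464,  0.62911782,  0.03846429,  1.51811012, -0.02702431,
        0.99629202, -0.02002088]), 'qd': array([-4.37791660e-05, -2.12279270e-03,  3.04798240e-04, -1.29749272e-03,
       -8.51861738e-05, -2.06204407e-03,  1.85755872e-04]), 'tau': array([ 3.34338009e-03, -5.63797975e+01,  1.22839976e+00, -1.93650234e+01,
        1.11172264e-02,  7.42525735e-03, -1.42748806e-05]), 'eef_pos': array([ 156.19608432, -630.4849384 ,  230.61990427]), 'tool_rot': array([-3.14018326e+00, -6.17585549e-06,  2.42755356e-01]), 'force': array([ 0.08567124, -0.03610028, -0.12819337]), 'torque': array([ 0.03277341, -0.03623472, -0.01049736]), 'gripper_force': 0.0, 'width': 85.61400116393878}
```

View pics/scene0.png

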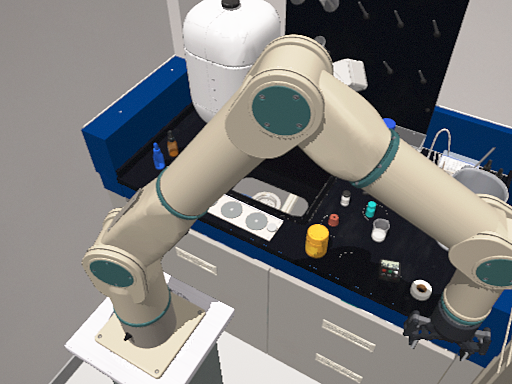

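View pics/side0.png

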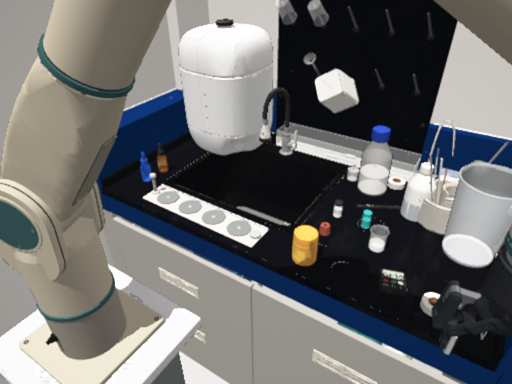

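The side view shows the tray with its post at the left (154,182) and pads at (168,197), (190,207), (213,217) and (238,229). The jar is at (305,245), the stopper at (325,229) and the beaker at (378,238). For the vial there are two candidates: black-capped at (338,209), which fits, and turquoise at (367,218), a look-alike. For the bottle there are amber at (162,160), which fits, and blue at (145,168), a look-alike. I'll confirm with enlarged crops.

Run:
```python
from h import *
a=cv2.imread('pics/side0.png')
A=cv2.resize(a[140:250,130:270],None,fx=5,fy=5,interpolation=cv2.INTER_CUBIC);B=cv2.resize(a[190:275,280:400],None,fx=5,fy=5,interpolation=cv2.INTER_CUBIC)
cv2.imwrite('pics/cA.png',A);cv2.imwrite('pics/cB.png',B)
```

```text
(no output)
```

View pics/cA.png

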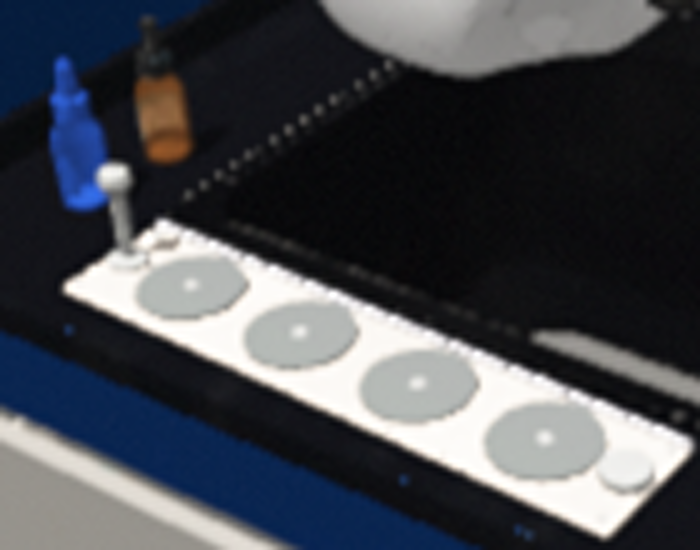

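View pics/cB.png

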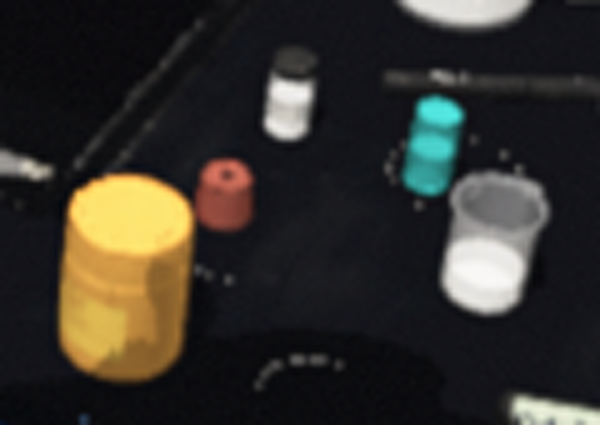

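Run:
```python
from h import *
def A(u,v,z):return ray('side0',u/5+130-.4,v/5+140-.4,z)
def B(u,v,z):return ray('side0',u/5+280-.4,v/5+190-.4,z)
for p in [(191,285),(299,331),(417,383),(545,438)]:print('pad',A(*p,9))
print('post ball',A(115,178,66),'bottle',A(168,149,0),A(149,22,104),'blue',A(83,198,0),A(64,62,104))
print('jar',B(131,214,84),'stop',B(226,173,26),'vial',B(296,61,50),'turq',B(440,108,50),'beaker',B(502,202,58))
T=np.array(camera_info('wrist')['T']);s=read_state();from scipy.spatial.transform import Rotation as R
Rt=R.from_euler('xyz',s['tool_rot']).as_matrix();print((Rt.T@(T[:3,3]-s['eef_pos'])).round(1),(Rt.T@T[:3,:3]).round(3).tolist(),camera_info('wrist')['fx'])
```

```text
pad [435.4 206.4   9. ]
pad [434.3 117.9   9. ]
pad [431.9  27.1   9. ]
pad [430.6 -63.2   9. ]
post ball [439.5 263.1  66. ] bottle [558.6 346.8   0. ] [552.6 337.6 104. ] blue [481.1 350.    0. ] [482.9 344.  104. ]
jar [ 427.1 -264.3   84. ] stop [ 548.6 -265.5   26. ] vial [ 633.1 -268.    50. ] turq [ 633.5 -351.    50. ] beaker [ 563.1 -405.5   58. ]
[  78.     0.2 -142.1] [[-0.001, -0.952, -0.305], [1.0, -0.001, -0.0], [0.0, -0.305, 0.952]] 276.3028845745574
```

Pads: A is the post end at y≈+206, so the bottle goes on A, the jar on B, the vial on C and the stopper on D. I'll grasp everything at yaw π/2 with the fingers closing along x, hovering first over the jar, stopper and vial.

Call:
{"method": "play_rows", "body": {
  "deltas": [47,-30,-3,0,0,-0.148,1,94,-61,-7,0,0,-0.295,1,141,-91,-10,0,0,-0.443,1,188,-122,-13,0,0,-0.59,1,235,-152,-17,0,0,-0.738,1,281,-182,-20,0,0,-0.885,1,328,-213,-23,0,0,-1.033,1,375,-243,-27,0,0,-1.18,1,422,-273.5,-30,0,0,-1.328,1,422,-273.5,-30,0,0,-1.328,1]
}}

```text
clock: 1.4
eef_pos: [503.8, -258.7, 261.6]
tool_rot: [3.139, -0.003, 1.58]
force: [0.3, 1.0, 0.5]
width: 85.7
gripper_force: 0.0
```

Run:
```python
from h import *
s=read_state();print(s['clock'],s['eef_pos'],s['tool_rot'],s['qpos'].round(2),s['force'])
snap('wrist','w1'); crop('w1','w1b',0,0,512,384,1.5)
```

```text
1.4 [ 503.78493702 -258.7117231   261.60999639] [ 3.13862065e+00 -2.92326683e-03  1.58029067e+00] [ 0.67  0.49 -0.36  1.71  0.2   0.97  0.24] [0.30507335 1.01791233 0.52188689]
```

View pics/w1b.png

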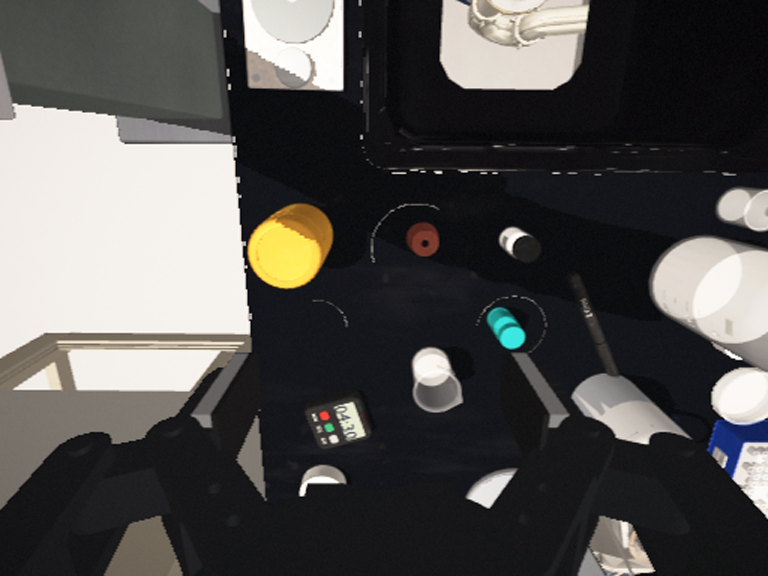

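The wrist view (×1.5) shows the jar lid at (284,253), the stopper hole at (425,243), the vial cap at (526,248), the turquoise look-alike at (511,335) and the beaker rim at (438,390).

Run:
```python
from h import *
s=read_state();print(s['eef_pos'],s['tool_rot'])
W=lambda u,v,z:ray('w1',u/1.5-.2,v/1.5-.2,z)
print('jar',W(284,253,84),'stop',W(425,243,26),'vial',W(526,248,50),'beaker',W(438,390,58),'padd',W(292,5,9))
```

```text
[ 501.40084183 -261.84334     261.16828199] [ 3.14127915e+00 -9.66128990e-04  1.57488737e+00]
jar [ 427.9 -263.3   84. ] stop [ 546.3 -267.5   26. ] vial [ 632.3 -265.7   50. ] beaker [ 561.1 -404.1   58. ] padd [429.8 -71.    9. ]
```

Call:
{"method": "play_rows", "body": {
  "deltas": [0,-36,20,0,0,0,1,0,-72.5,50,0,0,0,1,0,-72.5,80,0,0,0,1,0,-72.5,110,0,0,0,1,0,-72.5,140,0,0,0,1,0,-72.5,170,0,0,0,1,0,-72.5,200,0,0,0,1,0,-72.5,225,0,0,0,1,0,-72.5,241,0,0,0,1,0,-72.5,241,0,0,0,1]
}}

```text
clock: 2.7
eef_pos: [426.5, -264.4, 19.5]
tool_rot: [-3.139, -0.0, 1.569]
force: [0.4, 0.6, 0.1]
width: 85.3
gripper_force: 0.0
```

Call:
{"method": "play_rows", "body": {
  "deltas": [0,0,0,0,0,0,1,0,0,0,0,0,0,0,0,0,0,0,0,0,0,0,0,0,0,0,0,0,0,0,0,0,0,0,0,0,0,0,0,0,0,0,0,0,0,0,0,0,0]
}}

```text
clock: 3.58
eef_pos: [428.1, -264.4, 21.4]
tool_rot: [3.14, 0.001, 1.571]
force: [-0.5, 0.3, 5.6]
width: 60.1
gripper_force: 63.9
```

Call:
{"method": "play_rows", "body": {
  "deltas": [0,0,-30,0,0,0,0,0,0,-70,0,0,0,0,10,0,-110,0,0,0,0,45,2,-150,0,0,0,0,90,4,-180,0,0,0,0,135,4,-200,0,0,0,0,170,4,-200,0,0,0,0,194,4,-200,0,0,0,0,194,4,-200,0,0,0,0,194,4,-200,0,0,0,0]
}}

```text
clock: 4.82
eef_pos: [431.5, -70.9, 220.4]
tool_rot: [3.142, 0.001, 1.57]
force: [0.7, 0.3, -2.1]
width: 59.8
gripper_force: 65.3
```

Call:
{"method": "play_rows", "body": {
  "deltas": [0,0,0,0,0,0,0,0,0,0,0,0,0,0,0,0,0,0,0,0,0]
}}

```text
clock: 5.2
eef_pos: [431.7, -70.4, 220.2]
tool_rot: [-3.141, 0.0, 1.57]
force: [-0.1, 0.5, -1.4]
width: 60.1
gripper_force: 65.2
```

Run:
```python
from h import *
s=read_state();print(s['clock'],s['eef_pos'],s['tool_rot'],s['qd'].round(3))
snap('wrist','w2'); crop('w2','w2b',0,0,512,384,1.5)
```

```text
5.2 [431.6543621  -70.44443865 220.2488993 ] [-3.14148645e+00  4.26446334e-06  1.56986511e+00] [-0.003 -0.001 -0.003  0.002  0.    -0.001 -0.001]
```

View pics/w2b.png

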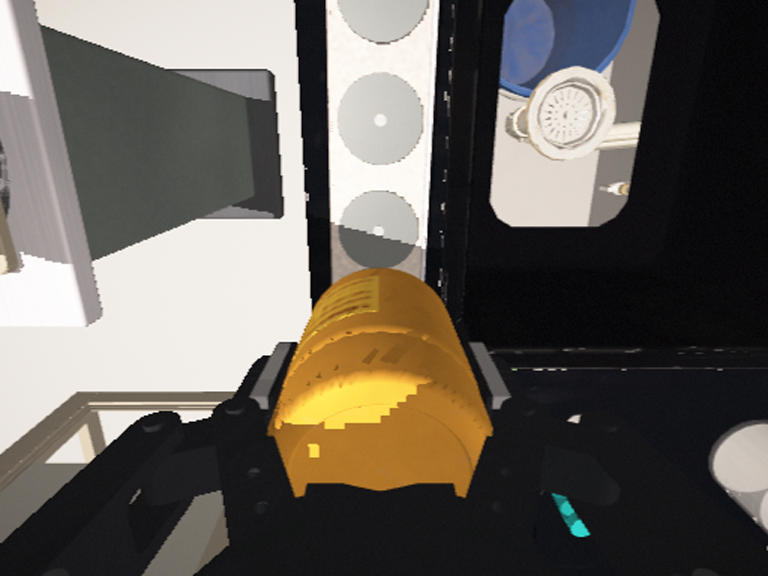

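The jar is held straight, and two pad dots are visible at (380,120) and (378,231).

Run:
```python
from h import *
im=np.load('pics/w2.npz')['im'].astype(int)
def c(u,v,r=5):
    w=im[v-r:v+r+1,u-r:u+r+1].min(2); b=w>np.median(w)+15; y,x=np.nonzero(b); return u-r+x.mean(),v-r+y.mean(),b.sum()
for u,v in[(253,80),(252,154)]:
    a=c(u,v);print(a,ray('w2',a[0],a[1],9),ray('w2',u,v,9))
```

```text
(np.float64(253.0), np.float64(79.75), np.int64(48)) [431.4  25.9   9. ] [431.4  25.7   9. ]
(np.float64(251.97368421052633), np.float64(153.3684210526316), np.int64(38)) [429.9 -63.4   9. ] [429.9 -64.2   9. ]
```

Call:
{"method": "play_rows", "body": {
  "deltas": [45,0,0,0,0,0,0,90,0.5,0,0,0,0,0,135,1,0,0,0,0,0,170,1.6,0,0,0,0,0,186,1.6,20,0,0,0,0,186,1.6,60,0,0,0,0,186,1.6,100,0,0,0,0,186,1.6,135,0,0,0,0,186,1.6,165,0,0,0,0,186,1.6,178,0,0,0,0]
}}

```text
clock: 6.5
eef_pos: [432.7, 115.8, 40.9]
tool_rot: [-3.14, 0.001, 1.571]
force: [0.4, -0.0, -1.1]
width: 60.0
gripper_force: 65.3
```

Call:
{"method": "play_rows", "body": {
  "deltas": [0,0,4,0,0,0,0,0,0,8,0,0,0,0,0,0,10,0,0,0,0,0,0,10,0,0,0,0]
}}

```text
clock: 7.0
eef_pos: [433.7, 116.0, 32.7]
tool_rot: [3.141, -0.0, 1.571]
force: [-0.3, -0.2, -1.7]
width: 60.0
gripper_force: 65.3
```

Call:
{"method": "play_rows", "body": {
  "deltas": [0,0,1,0,0,0,0,0,0,2,0,0,0,0,0,0,2,0,0,0,0]
}}

```text
clock: 7.38
eef_pos: [433.4, 116.0, 30.5]
tool_rot: [3.141, -0.0, 1.571]
force: [-0.3, 0.4, 0.6]
width: 60.0
gripper_force: 65.5
```

Contact is just beginning. I'll release, raise, and return to the stopper via a high path.

Call:
{"method": "play_rows", "body": {
  "deltas": [0,0,0,0,0,0,0.5,0,0,0,0,0,0,1,0,0,0,0,0,0,1,0,0,0,0,0,0,1,0,0,0,0,0,0,1,0,0,-25,0,0,0,1,0,0,-60,0,0,0,1,0,0,-100,0,0,0,1,0,0,-140,0,0,0,1,0,0,-140,0,0,0,1]
}}

```text
clock: 8.62
eef_pos: [435.1, 116.5, 172.7]
tool_rot: [3.136, -0.002, 1.57]
force: [0.2, -0.0, -0.6]
width: 85.5
gripper_force: 0.0
```

Call:
{"method": "play_rows", "body": {
  "deltas": [-40,21,0,0,0,0,0.8,-82,43,0,0,0,0,0.8,-128,66,0,0,0,0,0.8,-174,90,0,0,0,0,0.8,-220,115,0,0,0,0,0.8,-266,139,0,0,0,0,0.8,-312,163,0,0,0,0,0.8,-355,185,0,0,0,0,0.8,-382.5,199,0,0,0,0,0.8,-382.5,199,0,0,0,0,0.8]
}}

```text
clock: 9.88
eef_pos: [631.5, -269.7, 167.9]
tool_rot: [-3.139, 0.001, 1.566]
force: [-0.1, 0.4, 0.1]
width: 68.1
gripper_force: 0.0
```

Call:
{"method": "play_rows", "body": {
  "deltas": [0,0,30,0,0,0,0.8,0,0,60,0,0,0,0.8,0,0,90,0,0,0,0.8,0,0,90,0,0,0,0.8,0,0,90,0,0,0,0.8]
}}

```text
clock: 10.5
eef_pos: [632.8, -265.6, 81.0]
tool_rot: [3.141, -0.0, 1.572]
force: [0.5, -0.5, 0.5]
width: 68.7
gripper_force: 0.0
```

Run:
```python
from h import *
s=read_state();print(s['clock'],s['eef_pos'],s['tool_rot'],s['qd'].round(3),s['width'])
snap('wrist','w3'); crop('w3','w3b',0,0,512,384,1.5)
```

```text
10.5 [ 632.75502331 -265.62314186   80.99591943] [ 3.14087992e+00 -2.34308170e-04  1.57181350e+00] [ 0.006 -0.019 -0.004 -0.016 -0.     0.001  0.001] 68.6522410980178
```

View pics/w3b.png

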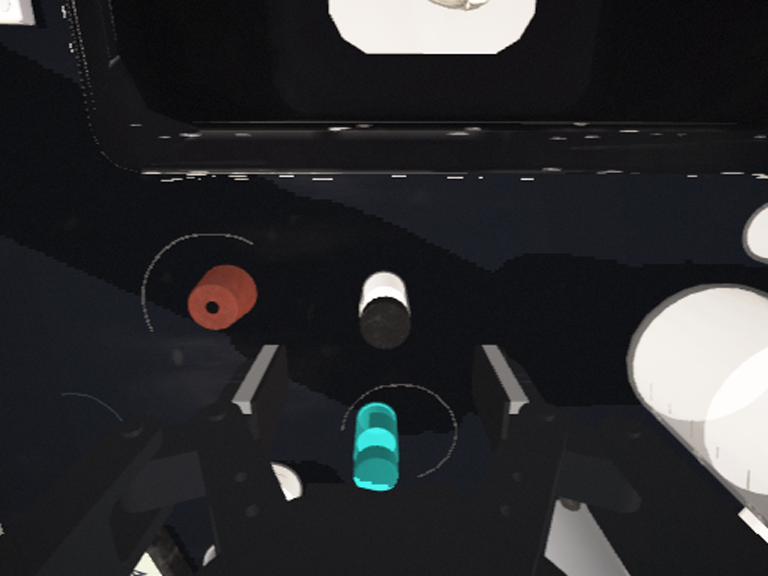

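The vial cap centre is at (385,322), between the fingers in x. The stopper hole is at (213,307), and turquoise is behind at (376,470).

Run:
```python
from h import *
W=lambda u,v,z:ray('w3',u/1.5-.2,v/1.5-.2,z)
print('vial',W(385,322,50),'stop',W(213,307,26),'turq',W(376,470,50))
```

```text
vial [ 634.9 -264.8   50. ] stop [ 547.3 -267.1   26. ] turq [ 630.6 -347.7   50. ]
```

Call:
{"method": "play_rows", "body": {
  "deltas": [1,2,20,0,0,0,0.8,1,2,40,0,0,0,0.8,1,2,60,0,0,0,0.8,1,2,72,0,0,0,0.8,1,2,72,0,0,0,0.8,1,2,72,0,0,0,0,1,2,72,0,0,0,0,1,2,72,0,0,0,0,1,2,72,0,0,0,0,1,2,72,0,0,0,0]
}}

```text
clock: 11.8
eef_pos: [635.0, -265.8, 9.3]
tool_rot: [3.14, 0.001, 1.571]
force: [0.1, 0.2, 6.1]
width: 23.5
gripper_force: 59.0
```

Call:
{"method": "play_rows", "body": {
  "deltas": [0,0,0,0,0,0,0,0,0,0,0,0,0,0]
}}

```text
clock: 12.05
eef_pos: [635.0, -265.8, 9.3]
tool_rot: [3.14, 0.001, 1.571]
force: [-1.3, -0.2, 6.2]
width: 23.6
gripper_force: 59.0
```

Call:
{"method": "play_rows", "body": {
  "deltas": [0,0,-20,0,0,0,0,0,0,-55,0,0,0,0,15,-10,-95,0,0,0,0,55,-38,-120,0,0,0,0,100,-70,-120,0,0,0,0,147,-103,-120,0,0,0,0,194,-136,-120,0,0,0,0,240,-168,-120,0,0,0,0,280,-196,-120,0,0,0,0,291,-203,-120,0,0,0,0]
}}

```text
clock: 13.3
eef_pos: [429.6, 27.9, 129.3]
tool_rot: [3.142, -0.0, 1.576]
force: [-0.0, -0.8, 0.0]
width: 23.7
gripper_force: 58.8
```

Call:
{"method": "play_rows", "body": {
  "deltas": [0,0,25,0,0,0,0,0,0,55,0,0,0,0,0,0,80,0,0,0,0,0,0,96,0,0,0,0,0,0,104,0,0,0,0,0,0,108,0,0,0,0,0,0,108,0,0,0,0,0,0,108,0,0,0,0]
}}

```text
clock: 14.3
eef_pos: [432.0, 25.1, 20.6]
tool_rot: [3.14, 0.0, 1.57]
force: [-0.1, -0.3, -0.1]
width: 23.9
gripper_force: 58.9
```

Call:
{"method": "play_rows", "body": {
  "deltas": [0,0,1,0,0,0,0,0,0,2,0,0,0,0,0,0,2.3,0,0,0,0,0,0,2.3,0,0,0,0]
}}

```text
clock: 14.8
eef_pos: [431.4, 25.5, 18.2]
tool_rot: [3.141, 0.0, 1.571]
force: [-0.5, -1.0, 4.4]
width: 23.5
gripper_force: 59.1
```

Call:
{"method": "play_rows", "body": {
  "deltas": [0,0,0,0,0,0,0.4,0,0,0,0,0,0,0.6,0,0,0,0,0,0,0.6,0,0,0,0,0,0,0.6,0,0,-20,0,0,0,0.6,0,0,-55,0,0,0,0.6,0,0,-95,0,0,0,0.7,-20,8,-110,0,0,0,0.7,-60,24,-110,0,0,0,0.7,-105,42,-110,0,0,0,0.7]
}}

```text
clock: 16.05
eef_pos: [473.8, -80.3, 128.5]
tool_rot: [3.141, 0.0, 1.572]
force: [1.8, 0.1, -0.2]
width: 59.5
gripper_force: 0.0
```

Call:
{"method": "play_rows", "body": {
  "deltas": [-45,18,0,0,0,0,0.7,-90,35,0,0,0,0,0.7,-135,53,0,0,0,0,0.7,-170,67,0,0,0,0,0.7,-187,73.5,10,0,0,0,0.7,-187,73.5,40,0,0,0,0.7,-187,73.5,65,0,0,0,0.7,-187,73.5,85,0,0,0,0.7,-187,73.5,95,0,0,0,0.7,-187,73.5,95,0,0,0,0.7]
}}

```text
clock: 17.3
eef_pos: [546.6, -265.9, 32.5]
tool_rot: [-3.141, -0.001, 1.571]
force: [-0.2, 0.3, 0.2]
width: 59.5
gripper_force: 0.0
```

Call:
{"method": "play_rows", "body": {
  "deltas": [-1,0.5,12,0,0,0,0.7,-1,0.5,22,0,0,0,0.7,-1,0.5,28,0,0,0,0.7,-1,0.5,28,0,0,0,0.7,-1,0.5,28,0,0,0,0,-1,0.5,28,0,0,0,0,-1,0.5,28,0,0,0,0,-1,0.5,28,0,0,0,0,-1,0.5,28,0,0,0,0,-1,0.5,28,0,0,0,0]
}}

```text
clock: 18.55
eef_pos: [547.6, -267.6, 5.7]
tool_rot: [3.141, 0.0, 1.571]
force: [-2.0, -0.0, 6.3]
width: 26.1
gripper_force: 59.0
```

Call:
{"method": "play_rows", "body": {
  "deltas": [0,0,-15,0,0,0,0,0,0,-40,0,0,0,0,20,-12,-70,0,0,0,0,60,-35,-90,0,0,0,0,105,-61,-90,0,0,0,0,150,-87,-90,0,0,0,0,185,-107,-90,0,0,0,0,203.8,-117.4,-80,0,0,0,0,203.8,-117.4,-50,0,0,0,0,203.8,-117.4,-35,0,0,0,0]
}}

```text
clock: 19.8
eef_pos: [430.0, -63.4, 39.8]
tool_rot: [3.141, 0.0, 1.572]
force: [0.8, 0.3, 0.5]
width: 26.2
gripper_force: 58.8
```

Call:
{"method": "play_rows", "body": {
  "deltas": [0,0,15,0,0,0,0,0,0,21,0,0,0,0,0,0,23,0,0,0,0,0,0,23,0,0,0,0,0,0,23,0,0,0,0]
}}

```text
clock: 20.42
eef_pos: [430.2, -63.8, 17.4]
tool_rot: [3.141, 0.0, 1.57]
force: [0.1, 0.3, 0.1]
width: 25.8
gripper_force: 58.8
```

Call:
{"method": "play_rows", "body": {
  "deltas": [0,0,1,0,0,0,0,0,0,2,0,0,0,0,0,0,3,0,0,0,0,0,0,3,0,0,0,0]
}}

```text
clock: 20.92
eef_pos: [429.9, -63.8, 14.6]
tool_rot: [3.141, 0.001, 1.571]
force: [-2.0, 1.0, 9.8]
width: 26.5
gripper_force: 60.3
```

Call:
{"method": "play_rows", "body": {
  "deltas": [0,0,0,0,0,0,0.4,0,0,0,0,0,0,0.6,0,0,0,0,0,0,0.6,0,0,0,0,0,0,0.6,0,0,-20,0,0,0,0.6,0,0,-60,0,0,0,0.6,0,0,-110,0,0,0,0.6,0,0,-165,0,0,0,0.6,0,0,-215,0,0,0,0.6,30,12,-215,0,0,0,0.6]
}}

```text
clock: 22.18
eef_pos: [443.4, -36.5, 231.9]
tool_rot: [3.136, 0.003, 1.563]
force: [1.7, -0.3, -0.0]
width: 51.5
gripper_force: 0.0
```

Call:
{"method": "play_rows", "body": {
  "deltas": [45,20,0,0,0,0,0.6,90,40,0,0,0,0,0.6,135,60,0,0,0,0,0.6,180,80,0,0,0,0,0.6,215,93,0,0,0,0,0.6,234,98,0,0,0,0,0.6,234,98,0,0,0,0,0.6,234,98,0,0,0,0,0.6]
}}

```text
clock: 23.18
eef_pos: [539.5, 198.8, 228.6]
tool_rot: [-3.141, 0.002, 1.57]
force: [0.3, -0.5, 0.7]
width: 51.2
gripper_force: 0.0
```

Run:
```python
from h import *
s=read_state();print(s['clock'],s['eef_pos'],s['tool_rot'],s['qpos'].round(2),s['width'])
snap('wrist','w4'); crop('w4','w4b',0,0,512,384,1.5)
```

```text
23.175 [539.523324   198.80058215 228.62292726] [-3.14071293e+00  1.64752634e-03  1.57000860e+00] [ 0.08  0.63 -0.78  1.72  0.51  1.01 -0.89] 51.184170212858874
```

View pics/w4b.png

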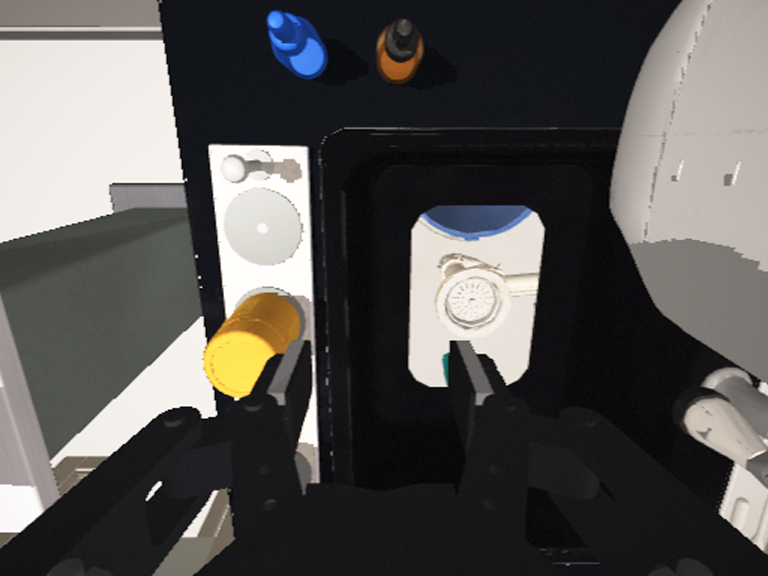

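The amber dropper bottle has its teat at (405,27) and foot at about (398,70). The blue look-alike is at (283,20), the tank is on the right from column 610, and the pad A dot is at (263,228).

Run:
```python
from h import *
W=lambda u,v,z:ray('w4',u/1.5-.2,v/1.5-.2,z)
print('pad a',W(263,228,9),'teat',W(405,27,104),'foot',W(398,68,0),'blue',W(277,17,104),'tank',W(612,200,200),W(612,200,100),W(612,200,300),'ball',W(236,168,66))
print('side wall',[ray('side0',u,v,0) for u,v in[(150,150),(190,132),(125,165)]])
```

```text
pad a [435.7 206.    9. ] teat [553.6 339.6 104. ] foot [553.8 335.    0. ] blue [481.5 344.7 104. ] tank [634.1 254.8 200. ] [689.3 241.9 100. ] [578.8 267.7 300. ] ball [436.7 260.5  66. ]
side wall [array([637.9, 492.5,   0. ]), array([840.6, 467.2,   0. ]), array([508.5, 485.2,   0. ])]
```

Call:
{"method": "play_rows", "body": {
  "deltas": [40,4,0,0,0,0,0.6,80,8,0,0,0,0,0.6,115,12,20,0,0,0,0.6,139,14,50,0,0,0,0.6,139,14,80,0,0,0,0.6,139,14,92,0,0,0,0.6,139,14,92,0,0,0,0.6,139,14,92,0,0,0,0.6]
}}

```text
clock: 24.22
eef_pos: [554.8, 339.2, 138.4]
tool_rot: [3.14, -0.001, 1.57]
force: [-0.0, -0.2, 0.2]
width: 51.3
gripper_force: 0.0
```

Run:
```python
from h import *
s=read_state();print(s['clock'],s['eef_pos'],s['tool_rot'],s['qpos'].round(2),s['width'])
snap('wrist','w5'); crop('w5','w5b',128,130,384,322,3)
```

```text
24.225 [554.82473152 339.17697115 138.40499373] [ 3.13976282e+00 -1.15471692e-03  1.56965170e+00] [-0.2   0.82 -0.69  1.59  0.61  0.95 -1.1 ] 51.252259534495536
```

View pics/w5b.png

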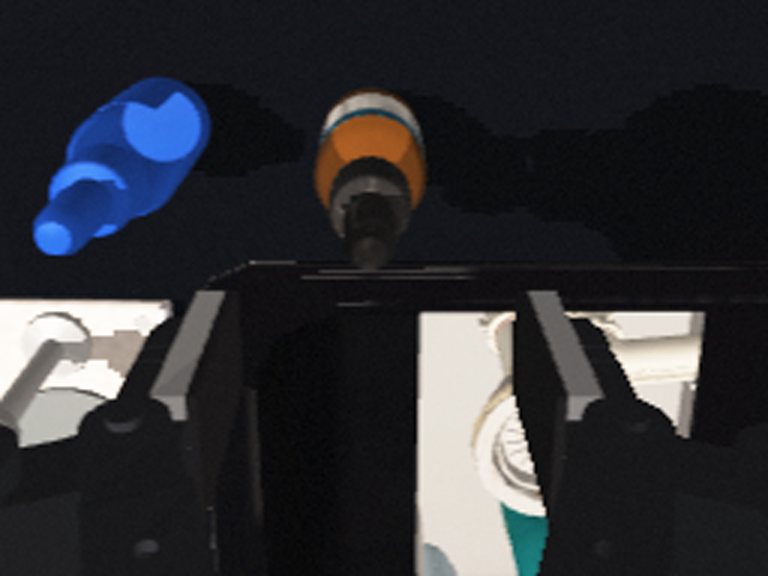

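The bottle's teat tip is at crop (370,255) with the body at about (370,150), between the fingers at 225 and 540 in column.

Run:
```python
from h import *
W=lambda u,v,z:ray('w5',u/3+128-.3,v/3+130-.3,z)
print('teat',W(370,252,106),'collar',W(370,198,75),W(370,160,65),'foot',W(370,100,0),'blue',W(55,238,106), 'blue body edge',W(210,130,30))
```

```text
teat [553.3 340.  106. ] collar [553.1 341.9  75. ] [553.1 349.3  65. ] foot [552.7 350.7   0. ] blue [481.7 343.6 106. ] blue body edge [502.8 348.3  30. ]
```

Call:
{"method": "play_rows", "body": {
  "deltas": [0.5,-1,20,0,0,0,0.6,0.5,-1,45,0,0,0,0.6,0.5,-1,70,0,0,0,0.6,0.5,-1,88,0,0,0,0.6,0.5,-1,98,0,0,0,0.6,0.5,-1,98,0,0,0,0.6,0.5,-1,98,0,0,0,0.6]
}}

```text
clock: 25.15
eef_pos: [553.3, 340.3, 39.8]
tool_rot: [3.14, -0.001, 1.571]
force: [0.7, -0.7, 0.9]
width: 51.4
gripper_force: 0.0
```

Call:
{"method": "play_rows", "body": {
  "deltas": [0,0,0,0,0,0,0,0,0,0,0,0,0,0,0,0,0,0,0,0,0,0,0,0,0,0,0,0,0,0,0,0,0,0,0]
}}

```text
clock: 25.78
eef_pos: [553.4, 340.4, 40.1]
tool_rot: [3.14, -0.001, 1.571]
force: [-1.1, 0.2, 5.7]
width: 31.2
gripper_force: 59.4
```

Call:
{"method": "play_rows", "body": {
  "deltas": [0,0,-20,0,0,0,0,0,0,-55,0,0,0,0,0,0,-95,0,0,0,0,0,0,-115,0,0,0,0,-30,-26,-115,0,0,0,0,-65,-57,-115,0,0,0,0,-100,-88,-115,0,0,0,0,-125,-110,-115,0,0,0,0,-134,-118,-115,0,0,0,0,-134,-118,-115,0,0,0,0]
}}

```text
clock: 27.02
eef_pos: [435.3, 205.8, 154.2]
tool_rot: [3.141, -0.0, 1.57]
force: [1.0, 0.3, 0.0]
width: 31.4
gripper_force: 59.5
```

Call:
{"method": "play_rows", "body": {
  "deltas": [0,0,0,0,0,0,0,0,0,25,0,0,0,0,0,0,55,0,0,0,0,0,0,80,0,0,0,0,0,0,95,0,0,0,0,0,0,101,0,0,0,0,0,0,103,0,0,0,0,0,0,103,0,0,0,0,0,0,103,0,0,0,0]
}}

```text
clock: 28.15
eef_pos: [435.3, 205.9, 51.6]
tool_rot: [3.14, -0.001, 1.571]
force: [-0.1, -0.4, 0.2]
width: 31.6
gripper_force: 59.5
```

Call:
{"method": "play_rows", "body": {
  "deltas": [0.5,0,1,0,0,0,0,0.5,0,2,0,0,0,0,0.5,0,2.5,0,0,0,0,0.5,0,2.5,0,0,0,0]
}}

```text
clock: 28.65
eef_pos: [435.0, 206.4, 49.1]
tool_rot: [3.141, 0.0, 1.571]
force: [-1.4, -0.5, 6.8]
width: 31.7
gripper_force: 60.0
```

Contact. I'll release, lift straight up, and then move back along −y for a full look.

Call:
{"method": "play_rows", "body": {
  "deltas": [0,0,0,0,0,0,0.4,0,0,0,0,0,0,0.6,0,0,0,0,0,0,0.6,0,0,0,0,0,0,0.6,0,0,-20,0,0,0,0.6,0,0,-60,0,0,0,0.6,0,0,-110,0,0,0,0.6,0,0,-165,0,0,0,0.6,0,0,-215,0,0,0,0.6,0,0,-215,0,0,0,0.6]
}}

```text
clock: 29.9
eef_pos: [436.7, 207.8, 267.0]
tool_rot: [3.135, -0.003, 1.57]
force: [-0.5, 0.2, -0.5]
width: 51.0
gripper_force: 0.0
```

Call:
{"method": "play_rows", "body": {
  "deltas": [-45,0,0,0,0,0,0.6,-90,0,0,0,0,0,0.6,-135,0,0,0,0,0,0.6,-180,0,0,0,0,0,0.6,-215,0,0,0,0,0,0.6,-230,0,0,0,0,0,0.6,-230,0,0,0,0,0,0.6,-230,0,0,0,0,0,0.6]
}}

```text
clock: 30.9
eef_pos: [434.9, -22.0, 263.5]
tool_rot: [3.141, -0.001, 1.573]
force: [-0.4, 0.9, 1.3]
width: 50.8
gripper_force: 0.0
```

Run:
```python
from h import *
s=read_state();print(s['clock'],s['eef_pos'],s['force'])
snap('wrist','w6'); snap('side','s6')
a=cv2.resize(cv2.imread('pics/w6.png')[0:300,150:350],None,fx=1.95,fy=1.95);b=cv2.resize(cv2.imread('pics/s6.png')[135:265,130:270],None,fx=2.9,fy=2.9)
m=np.zeros((600,800,3),np.uint8);m[:a.shape[0],:a.shape[1]]=a;m[:b.shape[0],392:392+b.shape[1]]=b;cv2.imwrite('pics/m6.png',m)
```

```text
30.9 [434.93172053 -22.03309406 263.51751239] [-0.44449772  0.92008492  1.26339138]
```

View pics/m6.png

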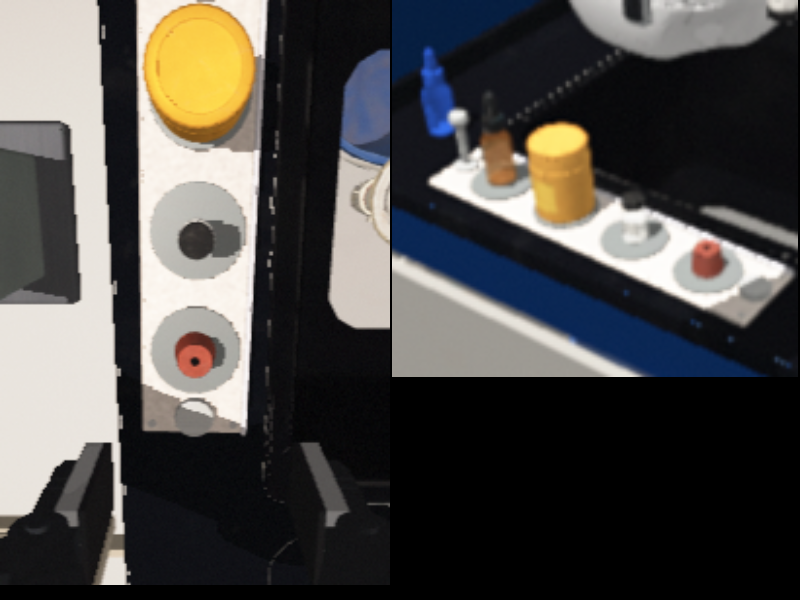

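All four stand upright on their pads in the right order: bottle (495,150), jar (562,170), vial (635,215), stopper (707,258). I'll do a quick numeric check of the centring.

Run:
```python
from h import *
W=lambda u,v,z:ray('w6',u/1.95+150-.25,v/1.95-.25,z)
S=lambda u,v,z:ray('s6',(u-392)/2.9+130-.3,v/2.9+135-.3,z)
print('jar',W(200,68,93),'vial',W(196,241,59),'stop',W(195,361,35),'| side: bottle',S(489,97,115),S(501,178,9),'jar',S(561,139,93),'vial',S(632,196,59),'stop',S(707,246,35))
```

```text
jar [433.7 115.2  93. ] vial [431.1  23.9  59. ] stop [430.  -63.3  35. ] | side: bottle [431.  200.7 115. ] [436.7 209.7   9. ] jar [434.8 112.   93. ] vial [432.2  24.7  59. ] stop [431.6 -62.5  35. ]
```

```bash
python3 -c "
from cell import *
print(finish_job())"
```

```text
the job is handed in; nothing more can be done
None
```

The job is handed in at about 31 s: bottle, jar, vial and stopper stand upright on pads A to D from the post end, each within a few mm of centre in the last pictures, and no move took the arm near the beaker.

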